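# Book in the injector bracket and offer it up to its mount

## Task

Pick up the barcode scanner, hold it still for a good second a hand's breadth (about 10 cm) above the label on the injector bracket with its window pointing straight down at the label, then lay the scanner flat on its grey rubber mat again and let go of it. Then grip the bracket's bar at its balance point, lift the bracket without letting it tip and hold it level over the mount, its eye right above the post and its block right above the saddle, a few centimetres clear of the post's top; do not drop anything or disturb the bottle, the jar or the beaker. Finish while holding the bracket there: it is neither lowered onto the mount nor let go.

Things in the scene. Friction and masses are not known exactly. Their poses are not given: they have to be found in the camera images.
- mat: flat grey rubber mat fixed to the bench, 220 mm (its x) by 130 mm (its y), 3 mm thick; origin at the centre of its underside, z up
- scanner: hand-held barcode scanner lying flat on the mat: off-white handle along its x, 32 mm wide, free from x = -85 to +36 mm, z = 8 to 34 mm; black head at the +x end, x = 36 to 92 mm, 60 mm wide, 40 mm high; black trigger on top. Origin at underside level on the centre line, z up. It balances at x = +12 mm; grip across the handle (along y) at x = 0 to +10 mm. 0.16 to 0.26 kg
- scanner_window (a point): centre of the scanner's window, in the underside of its head, 64 mm from the scanner's origin along its x; same axes as the scanner. The scanner reads straight down along its own -z, from 50 to 170 mm away
- bracket: injector bracket on the bench, 224 mm along its x: heavy steel block at the -x end, upright aluminium ring (eye) at the +x end, between them a bar 16 mm wide (y), z = 24 to 44 mm, free from x = -67 to +69 mm. Origin midway between block and eye centres, at underside level, z up. Balance point: in the bar at x = -40 mm, 27 mm from the block's face; grip within 20 mm of it, along y. 0.48 to 0.75 kg
- bracket_label (a point): centre of the white label (36 by 34 mm, dark bars) on top of the bracket's block, 45 mm above the bracket's underside, straight above the block's centre, 90 mm from the bracket's origin along -x. The block is 46 mm along x, 44 mm wide, 44 mm high, with a brass stub 18 mm across sticking 10 mm out of each side (y). Axes as the bracket
- bracket_eye (a point): centre of the bracket's eye (upright ring 42 mm across, 24 mm hole, 44 mm high) at underside level, 90 mm from the bracket's origin along +x. Axes as the bracket
- mount: fixed mount for the bracket: dark steel base plate 270 mm (its x) by 84 mm by 10 mm; at its +x end an upright steel post, 18 mm across, on a round aluminium shoulder; at its -x end an aluminium U-shaped saddle. Origin at the centre of its underside, z up. With the bracket rightly above it their x axes agree
- mount_post (a point): centre of the top of the mount's post, 70 mm above the bench, 90 mm from the mount's origin along +x
- mount_saddle (a point): centre of the saddle's floor, 30 mm above the bench, 90 mm from the mount's origin along -x; the saddle's side walls rise to 48 mm above the bench
- bottle: bystander: white plastic bottle, 60 mm across, 125 mm high, blue cap; origin at the centre of its underside
- jar: bystander: amber glass jar, 60 mm across, 75 mm high, white lid; origin at the centre of its underside
- beaker: bystander: white porcelain beaker, 72 mm across, 85 mm high; origin at the centre of its underside
Things that resemble listed ones, but are neither listed nor needed, are in the scene too. Of the things that look like the scanner, the middle-sized one is meant.

How it is judged (in metres and radians):
On the way, in this order (a step that is already met when the one before it is completed fails the run):
1. the held scanner is kept still for 0.8 s, aimed at the label: the label's centre within 15 mm of the window's line of sight and 50 to 170 mm away (x of bracket_label in the frame of scanner_window between -0.015 and 0.015 m and y of bracket_label in the frame of scanner_window between -0.015 and 0.015 m and z of bracket_label in the frame of scanner_window between -0.17 and -0.05 m and contact force between the fingers and scanner above 0.5 N and linear speed of scanner below 0.03 m/s and angular speed of scanner below 0.2 rad/s), for 0.8 s.
2. the scanner lies flat on its mat again, let go (contact force between the fingers and scanner below 0.1 N and height (world z) of scanner below 0.01 m and angle between scanner's own z axis and vertical below 0.1 rad and x of scanner in the frame of mat between -0.06 and 0.06 m and y of scanner in the frame of mat between -0.05 and 0.05 m and linear speed of scanner below 0.03 m/s), for 0.2 s.
3. the bracket is lifted at least 30 mm off the bench, gripped within 20 mm of its balance point and level within 0.1 rad (contact force between the fingers and bracket above 1 N and x of the grasp point in the frame of bracket between -0.06 and -0.02 m and angle between bracket's own z axis and vertical below 0.1 rad and height (world z) of bracket above 0.03 m), for 0.2 s.
At the end, for the whole second after the job is handed in: bracket held still by its bar within 20 mm of the balance point, level within 0.1 rad, eye and block within 15 mm of straight above post and saddle, underside 10 to 90 mm above the post top, not touching the mount; scanner flat and released, origin within 60 by 50 mm of the mat centre (all of step 2 and contact force between the fingers and bracket above 1 N and x of the grasp point in the frame of bracket between -0.06 and -0.02 m and angle between bracket's own z axis and vertical below 0.1 rad and horizontal distance between bracket_eye and mount_post below 0.015 m and horizontal distance between bracket_label and mount_saddle below 0.015 m and z of bracket_eye in the frame of mount_post between 0.01 and 0.09 m and contact force between bracket and mount below 0.1 N and height (world z) of bracket above 0.075 m and linear speed of bracket below 0.03 m/s and angular speed of bracket below 0.2 rad/s); the arm keeps its last pose, push and grip.
It fails at once if the bottle, the jar or the beaker is pushed more than 30 mm or tipped (distance of any of bottle, jar, beaker from where it was at the start of the episode above 0.03 m or angle between any of bottle, jar, beaker's own z axis and vertical above 0.4 rad).
It fails at once if the bracket tips more than 0.35 rad (20 degrees) (angle between bracket's own z axis and vertical above 0.35 rad).
It fails at once if the scanner is dropped: let go more than 25 mm above the bench (contact force between the fingers and scanner below 0.02 N and height (world z) of scanner above 0.025 m).
It fails at once if the bracket is dropped: let go more than 25 mm above the bench (contact force between the fingers and bracket below 0.02 N and height (world z) of bracket above 0.025 m).
It also fails if it takes over 66 s, if anything falls off the work surface, if the arm or the gripper's body presses on something with over 40 N, if the wrist force passes 120 N, or if a joint passes its speed limit or range.

## Robot

A 6-joint arm with a two-finger parallel gripper is mounted at the origin on the work surface. World frame = base frame: x ahead of the robot, y to its left, z up, the work surface at z = 0. Lengths are in m, angles in degrees, forces in N, time in s.
With the tool pointing down it reaches from about 0.4 to 0.825 m from the base axis. Payload 7 kg.
Tool frame: the origin (TCP) lies midway between the tips of the shut fingers; the grasp point (between the pads) lies 19 mm behind it; z points along the fingers, y is the line along which they close (so a half turn about z gives the same grasp; the last joint's range is limited). The gripper opens to 88 mm and grips with 3 to 60 N. Pads are 19 mm wide; open, the fingers measure 130 mm over their backs; the gripper's body (78 mm by 193 mm) begins 47 mm behind the grasp point.
Start: joints at [93.455, 20.546, 0.682, 0, -70.136, -16.507], TCP at [0.152, 0.658, 0.202] pointing down, gripper open.
Joint ranges: [-176.03, 176.03], [-82.01, 121.73], [-58.28, 71.71], [-173.87, 95.51], [-174.79, -0.11], [-173.66, 173.66]. Speed limits (degrees/s): [136.94, 136.94, 172.46, 180, 180, 180].

## Interface

Orientations are given as a 3x3 rotation matrix whose columns are the frame's x, y, z axes.
In Python, from rig import robot gives the robot as it stands. Calls block until the motion is done:
- robot.goto(position, orientation): joint-space move of the TCP to a pose.
- robot.servo_line(position, ori=None, speed=0.15): straight line of the TCP; ori=None keeps the orientation; speed is the mean speed in m/s.
- robot.movej(angles): joint-space move.
- robot.move_gripper(opening): opening from 0.0 (shut) to 1.0 (fully open); the grip force is fixed at half the most; returns when the fingers have stopped.
- robot.dwell(seconds).
- robot.ik(position, orientation): joint angles nearest the present ones, or None.
- robot.grab_frame(name): name is "side" or "top" or "wrist"; returns (picture, depth): 420x560x3 uint8, red, green, blue; 420x560 float32, m along the optical axis (not along the pixel's ray), 0 where there is no reading.
- robot.camera_info(name): a dict with "vfov" (degrees; the focal length in pixels is half the picture's height over the tangent of half this angle, whatever the lens; pixels are square), "cx", "cy" (the principal point, pixels), "k1" (the pictures are not rectified: a ray, as slopes to the right and down, at radius r is drawn at 1 + k1 r^2 times it, then the intrinsics apply), "view" (4x4, takes a point from world to camera coordinates); the wrist camera has in their place "T_tool_cam" (4x4, takes a point from camera to tool coordinates, whose origin is the TCP and whose axes are the flange's). Camera axes: x right, y down, z forward; pixel columns grow to the right and rows downward; lengths in m; the calibration is good to about 2 mm. A picture is of the moment at which its call begins: read the wrist's pose just before it. camera_info takes no time and is no camera call.
A pose or a line that the arm cannot do raises robot.Unreachable and nothing moves.
- robot.job_done(): hands the job in; it is judged then, once.
Readings, each from a call of its own:
- robot.read_t(): time.
- robot.read_qpos(): joint angles.
- robot.read_qvel(): joint speeds.
- robot.read_effort(): joint torques, N m.
- robot.read_position(): TCP position.
- robot.read_tcp_rot(): TCP orientation.
- robot.read_force(): force on the tool from outside, world axes, zero at the start.
- robot.read_ft_torque(): the same for the moment, N m.
- robot.read_grip_width(): opening from 0.0 (shut) to 1.0 (fully open).
- robot.read_finger_force(): force on a finger pad.
Only numpy, scipy, OpenCV 4.12 (cv2) and the standard library are available. Lean on these libraries where they do the work, as an engineer would, in place of code of your own. Each camera call takes 0.05 s, during which the arm holds its last target. There are 200 camera calls.

## Working session

There is one attempt and no reset: what is moved stays moved. The work goes in short steps, each a Python script; the robot and the scene stay as the last script left them, time stands still between calls to the robot, and variables do not carry over. Pictures are saved under pics/ and viewed, at most 10 in all, crops included, and the job is handed in when it is done.

```bash
ls; mkdir -p pics
cat > h.py <<'E'
import numpy as np, cv2
from rig import robot
def K(ci):
    f=210/np.tan(np.radians(ci['vfov'])/2); return f
def cloud(name):
    """world xyz for each pixel (420x560x3), picture, depth"""
    ci=robot.camera_info(name)
    if name=='wrist':
        T=np.eye(4);T[:3,:3]=robot.read_tcp_rot();T[:3,3]=robot.read_position();M=T@np.array(ci['T_tool_cam'])
    else: M=np.linalg.inv(np.array(ci['view']))
    im,d=robot.grab_frame(name)
    f=K(ci);v,u=np.mgrid[0:420,0:560].astype(float)
    xd=(u-ci['cx'])/f;yd=(v-ci['cy'])/f;x,y=xd.copy(),yd.copy()
    for _ in range(15):
        s=1+ci['k1']*(x*x+y*y);x,y=xd/s,yd/s
    P=np.stack([x*d,y*d,d],-1)@M[:3,:3].T+M[:3,3]
    P[d<=0]=np.nan
    return P,im,d
def save(n,im): cv2.imwrite(n,im[...,::-1])
E
python3 - <<'E'
from h import *
for n in('top','side'):
    P,im,d=cloud(n); save(f'pics/{n}.png',im); np.save(n+'.npy',P)
    print(robot.camera_info(n)['view'],np.nanmin(P,(0,1)),np.nanmax(P,(0,1)),P[210,280])
E
```

```text
pics
[[-0.07225146 -0.99737223 -0.00532492 -0.05926337]
 [-0.97520898  0.07176349 -0.20932616  0.57974483]
 [ 0.20915824 -0.00993121 -0.97783138  1.7883761 ]
 [ 0.          0.          0.          1.        ]] [-0.24157657 -1.72673436 -0.75844829] [1.37135271 1.37805437 0.82277619] [ 0.59616527 -0.09549068 -0.00244812]
[[ 0.94006964 -0.34094813  0.00484249 -0.56713745]
 [-0.25354097 -0.70842385 -0.6586749   0.12068657]
 [ 0.22800451  0.61797251 -0.75241207  1.19917034]
 [ 0.          0.          0.          1.        ]] [-0.37704508 -0.82846095 -0.45840345] [1.36794663 2.24232145 0.56513892] [ 0.60367655 -0.03003443  0.00136426]
```

View pics/top.png

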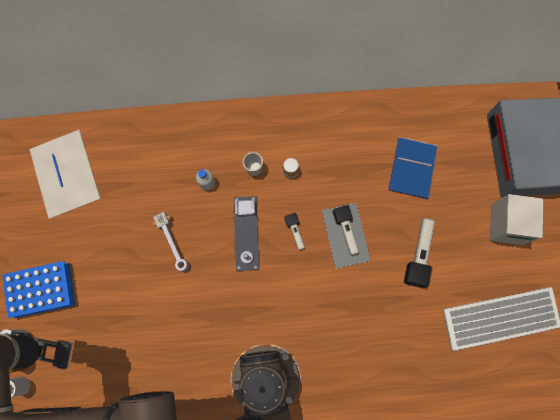

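View pics/side.png

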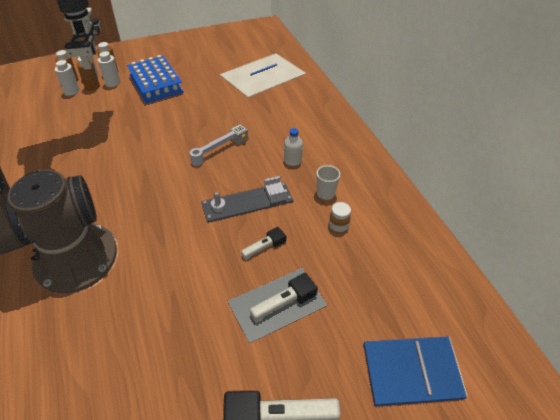

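The top view shows the bracket's block at (163,222) and eye at (181,265). The mount's saddle is at (246,206) and its post at (247,257). The middle-sized scanner is on the mat, with its head at (344,215) and handle end at (352,252). The bottle (205,180), beaker (253,163) and jar (291,167) lie farther out. The side view agrees.

```bash
cat > m.py <<'E'
from h import *
T=np.load('top.npy')
for n,(v,u) in dict(saddle=(206,246),post=(257,247),block=(222,163),eye=(265,181),head=(215,344),tail=(252,352),mat=(230,328),bottle=(174,202),beaker=(163,253),jar=(162,291)).items():
    print(n,T[v,u].round(3))
def reg(box,zlo,zhi):
    v0,v1,u0,u1=box; Q=T[v0:v1,u0:u1].reshape(-1,3); Q=Q[(Q[:,2]>zlo)&(Q[:,2]<zhi)]
    (c,s,a)=cv2.minAreaRect(Q[:,:2].astype(np.float32)); b=cv2.boxPoints((c,s,a))
    e=max(b[1]-b[0],b[2]-b[1],key=np.linalg.norm)
    return np.round(c,4),np.round(s,4),np.degrees(np.arctan2(e[1],e[0])).round(1),len(Q)
print('bracket',reg((205,278,145,195),.015,.07))
print('bracketlow?',reg((205,278,145,195),.03,.07))
print('scanner',reg((195,265,325,366),.012,.07))
print('mount',reg((185,280,225,265),.006,.09))
print('base',reg((185,280,225,265),.006,.02))
E
python3 m.py; python3 -c "
from h import *
print(robot.camera_info('wrist')['T_tool_cam'],robot.read_tcp_rot())"
```

```text
saddle [0.612 0.026 0.034]
post [0.423 0.031 0.067]
block [0.572 0.325 0.051]
eye [0.419 0.274 0.004]
head [ 0.551 -0.322  0.045]
tail [ 0.418 -0.338  0.034]
mat [ 0.507 -0.263  0.008]
bottle [0.714 0.166 0.132]
beaker [ 0.779 -0.008  0.01 ]
jar [ 0.754 -0.147  0.068]
bracket (array([0.5095, 0.2869]), array([0.2236, 0.0893]), np.float32(26.3), 499)
bracketlow? (array([0.5023, 0.3015]), array([0.222 , 0.0645]), np.float32(23.7), 454)
scanner (array([ 0.5074, -0.3244]), array([0.1453, 0.2416]), np.float32(-6.0), 655)
mount (array([0.5253, 0.039 ]), array([0.1428, 0.3462]), np.float32(-3.7), 1607)
base (array([0.5253, 0.039 ]), array([0.1428, 0.3462]), np.float32(-3.7), 1219)
[[ 2.53283649e-04 -9.54381766e-01 -2.98588983e-01  8.16193877e-02]
 [ 9.99999744e-01  4.18121546e-05  7.14623909e-04 -4.35122911e-04]
 [-6.69539380e-04 -2.98589088e-01  9.54381532e-01 -1.83385097e-01]
 [ 0.00000000e+00  0.00000000e+00  0.00000000e+00  1.00000000e+00]] [[ 9.74156996e-01 -2.25871889e-01 -1.93794582e-04]
 [-2.25871927e-01 -9.74155894e-01 -1.47220098e-03]
 [ 1.43742682e-04  1.47792764e-03 -9.99998898e-01]]
```

```bash
cat >> h.py <<'E'
def R(deg):
    c,s=np.cos(np.radians(deg)),np.sin(np.radians(deg)); return np.array([[c,s,0],[s,-c,0],[0,0,-1.]])
E
python3 - <<'E'
from h import *
print(K(robot.camera_info('wrist')))
L=dict(br=([.49,.29,.26],20),mt=([.51,.03,.26],-2),sc=([.50,-.33,.22],7))
for k,(p,a) in L.items(): print(k,[np.round(robot.ik(p,R(a+b)),0) if robot.ik(p,R(a+b)) is not None else None for b in(0,180)])
out=[]
for k,(p,a) in L.items():
    robot.goto(p,R(a)); robot.dwell(.2)
    P,im,d=cloud('wrist'); np.savez(k+'.npz',P=P,im=im); out.append(im); print(robot.read_t())
save('pics/w.png',cv2.resize(np.vstack([np.hstack(out[:2]),np.hstack([out[2],out[2]*0])]),(800,600)))
E
```

```text
303.63087622625716
br [array([ 50.,   9.,  -8.,   0., -74.,  60.]), array([  50.,    9.,   -8.,    0.,  -74., -120.])]
mt [array([ 25.,   3., -14.,   0., -73.,  63.]), array([  25.,    3.,  -14.,    0.,  -73., -117.])]
sc [array([-15.,  13.,  -8.,   0., -69., 112.]), array([-15.,  13.,  -8.,   0., -69., -68.])]
2.175
3.4417
5.05
```

View pics/w.png

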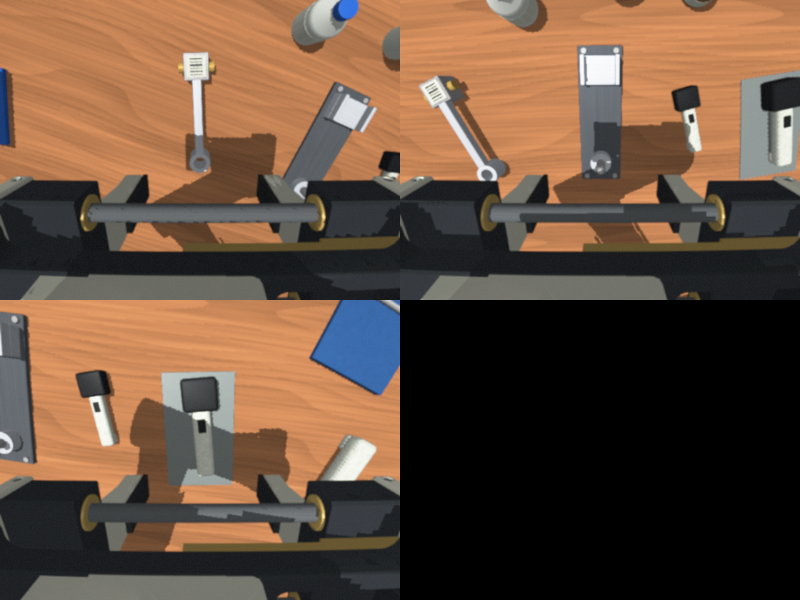

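The wrist pictures (×1.4 for pixels) show the following:
- **Bracket:** label at panel (196,67), eye at (201,160).
- **Mount:** saddle at (200,68), post at (200,162).
- **Scanner:** head at (200,393), handle end at (204,473), on its mat.

Next I'll measure these points metrically.

```bash
cat > m2.py <<'E'
from h import *
def pts(k,u0,u1,v0,v1,zl,zh,f=None):
    D=np.load(k+'.npz');s=1.4
    sl=np.s_[int(v0*s):int(v1*s),int(u0*s):int(u1*s)]
    Q=D['P'][sl].reshape(-1,3);C=D['im'][sl].reshape(-1,3).astype(int)
    m=(Q[:,2]>zl)&(Q[:,2]<zh)
    if f: m&=f(C)
    return Q[m]
def rect(n,Q):
    c,s,a=cv2.minAreaRect(Q[:,:2].astype(np.float32)); b=cv2.boxPoints((c,s,a))
    e=max(b[1]-b[0],b[2]-b[1],key=np.linalg.norm)
    print(n,'rect c',np.round(c,4),'size',np.round(s,4),'ang',np.degrees(np.arctan2(e[1],e[0])).round(1),'med',np.median(Q,0).round(4),len(Q))
    return np.array(c)
if __name__=='__main__':
    lab=rect('blocktop',pts('br',170,225,45,90,.040,.052,lambda C:C[:,0]-C[:,2]<60))
    rect('bar',pts('br',185,210,85,145,.035,.052))
    eye=rect('eye',pts('br',185,220,146,176,.036,.052))
    rect('bar+',pts('br',170,225,45,176,.035,.052))
    post=rect('post',pts('mt',185,215,150,178,.06,.08))
    sad=rect('saddle walls',pts('mt',172,225,45,95,.042,.055))
    rect('saddle floor',pts('mt',172,225,45,95,.025,.036))
    rect('base',pts('mt',170,230,40,180,.006,.09))
    rect('head',pts('sc',175,225,70,118,.036,.05))
    rect('scanner',pts('sc',175,225,70,180,.025,.05))
    rect('handle',pts('sc',185,220,118,178,.025,.04))
    rect('mat',pts('sc',155,240,68,190,-.01,.05,lambda C:C[:,0]-C[:,2]<40))
    for k in('br','mt','sc'):print(k,'bench z',np.median(pts(k,50,350,5,45,-.02,.02)[:,2]))
    print(lab-eye,np.linalg.norm(lab-eye),np.linalg.norm(post-sad))
E
python3 m2.py
```

```text
blocktop rect c [0.577  0.3346] size [0.061  0.0442] ang 22.1 med [0.5816 0.335  0.045 ] 1553
bar rect c [0.5042 0.3051] size [0.1119 0.016 ] ang 21.9 med [0.5074 0.3064 0.0443] 1023
eye rect c [0.4249 0.2725] size [0.0558 0.0411] ang 18.0 med [0.4244 0.2747 0.0442] 604
bar+ rect c [0.5008 0.3082] size [0.2225 0.0633] ang 19.5 med [0.5517 0.3186 0.0445] 3189
post rect c [0.4303 0.038 ] size [0.0177 0.0165] ang 88.1 med [0.4318 0.0383 0.0683] 145
saddle walls rect c [0.6099 0.0333] size [0.0685 0.0481] ang 88.1 med [0.6107 0.0599 0.0485] 507
saddle floor rect c [0.6101 0.0332] size [0.0547 0.0491] ang 88.1 med [0.6101 0.0333 0.0307] 1694
base rect c [0.5194 0.0356] size [0.0845 0.2698] ang -1.5 med [0.5377 0.0352 0.0109] 10988
head rect c [ 0.5527 -0.3171] size [0.0652 0.0601] ang 11.7 med [ 0.5571 -0.3172  0.0431] 2573
scanner rect c [ 0.4994 -0.3284] size [0.1742 0.0602] ang 11.8 med [ 0.5329 -0.3269  0.0408] 4634
handle rect c [ 0.4676 -0.3348] size [0.1093 0.032 ] ang 11.8 med [ 0.4669 -0.3357  0.037 ] 1844
mat rect c [ 0.4858 -0.324 ] size [0.2201 0.1326] ang 7.9 med [ 0.5003 -0.3226  0.0039] 15265
br bench z 0.0004590899108886659
mt bench z 0.0005866194380763079
sc bench z 0.000594309593308473
[0.15209636 0.06210569] 0.1642876111387596 0.17963855934653267
```

```bash
cat > geo.py <<'E'
from h import *
from m2 import pts
a=np.radians(21.9);u=np.array([np.cos(a),np.sin(a)]);n=np.array([-u[1],u[0]])
B=np.array([.5042,.3051])
Q=pts('br',170,225,45,176,.040,.052)[:,:2]-B
s=Q@u;t=Q@n;s=s[abs(t)<.022]
far,near=np.percentile(s,[99.7,.3])
LAB=B+u*(far-.023); EYE=B+u*(near+.021)
ORG=(LAB+EYE)/2; LAB=ORG+.09*u; EYE=ORG-.09*u; BAL=ORG+.04*u
S=np.array([.4946,-.3294]);SY=11.8
b=np.radians(SY);GS=S+.006*np.array([np.cos(b),np.sin(b)])
E
python3 - <<'E'
from geo import *
print('len',far-near,'lab',LAB,'eye',EYE,'bal',BAL)
robot.goto([*GS,.10],R(SY)); robot.servo_line([*GS,.009],speed=.1)
print(robot.read_position(),robot.read_force())
robot.move_gripper(0.0); print('grip',robot.read_grip_width()*.088,robot.read_finger_force())
robot.servo_line([*GS,.06],speed=.08); robot.dwell(.2)
print(robot.read_force(),robot.read_ft_torque(),robot.read_grip_width()*.088,robot.read_t())
P,im,d=cloud('side');save('pics/lift.png',im[200:400,180:400].repeat(2,0).repeat(2,1))
E
```

```text
len 0.22058159839692218 lab [0.58508449 0.33761536] eye [0.41807396 0.27047756] bal [0.53869268 0.31896597]
[ 0.50099775 -0.3284058   0.00969488] [ 0.24140601 -0.24515063  0.23060919]
grip 0.031148519750514213 29.99985694885254
[-0.14338761  0.51603807 -2.08367784] [-0.02571797 -0.0233237   0.03117913] 0.031283593739143044 8.5917
```

View pics/lift.png

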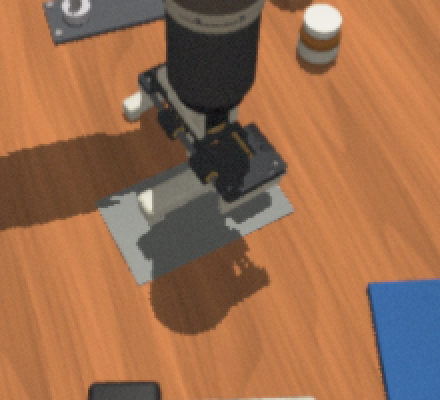

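The scanner is gripped (31 mm, about 2.1 N of weight) and hangs level above the mat. Next is the scan.

Run:
```python
from geo import *
robot.servo_line([*GS,.2],speed=.2)
yaw=21.9; T=LAB-.058*u
robot.goto([*T,.22],R(yaw)); robot.servo_line([*T,.151],speed=.1)
robot.dwell(.3)
P,im,d=cloud('wrist'); np.savez('scan.npz',P=P,im=im); save('pics/scan.png',im)
P,im,d=cloud('side'); save('pics/scan2.png',im[60:340,120:400].repeat(2,0).repeat(2,1)); np.savez('scan2.npz',P=P,im=im)
robot.dwell(1.2); print(robot.read_position(),robot.read_t(),robot.read_qpos())
```

```text
[0.53123695 0.31599351 0.15099245] 14.2333 [ 4.88212866e+01  1.73287983e+01 -1.09104858e+01 -2.04654725e-03
 -6.17608503e+01  6.30822524e+01]
```

View pics/scan.png

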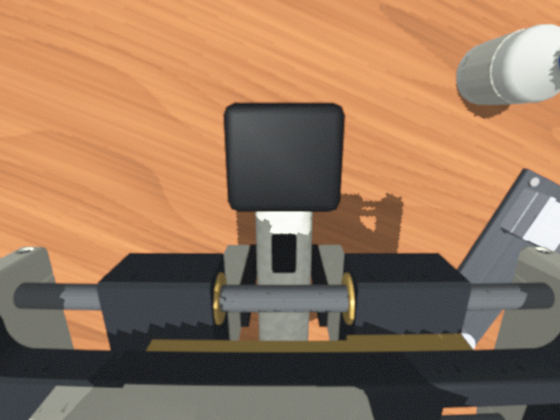

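View pics/scan2.png

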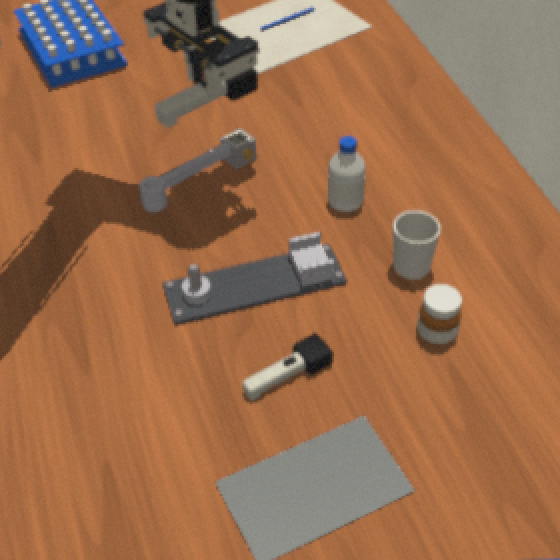

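The scanner's head (wrist picture, centre (284,155)) hangs over the block, and the side view shows it level above the label. I'll check the head centre and tilt numerically.

Run:
```python
from geo import *
P=np.load('scan.npz')['P'][108:205,232:337].reshape(-1,3)
P=P[P[:,2]>.165]
A=np.c_[P[:,:2]-LAB,np.ones(len(P))]; k=np.linalg.lstsq(A,P[:,2],rcond=None)[0]
c,s,_=cv2.minAreaRect(P[:,:2].astype(np.float32))
print('slope',k,'head c',c,s,'LAB',LAB,'along',(np.array(c)-LAB)@u,(np.array(c)-LAB)@n)
```

```text
slope [-0.00698585 -0.00307314  0.18578855] head c (0.5870896577835083, 0.33820584416389465) (0.04753049463033676, 0.0539298951625824) LAB [0.58508449 0.33761536] along 0.0020807118122872 -0.00020002722394899688
```

The aim is within about 2 mm and the tilt is below 0.01 rad, so I'll put the scanner back and release it.

Run:
```python
from geo import *
p=robot.read_position()
robot.servo_line([p[0],p[1],.22],speed=.2)
robot.goto([*GS,.12],R(SY)); robot.servo_line([*GS,.03],speed=.12); robot.servo_line([*GS,.0105],speed=.04)
robot.dwell(.2);print(robot.read_position(),robot.read_force())
robot.move_gripper(1.0); robot.dwell(.2)
robot.servo_line([*GS,.22],speed=.2); robot.dwell(.2)
P,im,d=cloud('wrist'); np.savez('sc.npz',P=P,im=im)
from m2 import rect
rect('scanner',pts('sc',175,225,70,180,.025,.06)); rect('handle',pts('sc',185,220,118,178,.025,.04))
rect('mat',pts('sc',155,240,60,190,-.01,.05,lambda C:C[:,0]-C[:,2]<40))
print(robot.read_t())
robot.goto([*BAL,.16],R(21.9)); robot.dwell(.1)
P,im2,d=cloud('wrist'); np.savez('br2.npz',P=P,im=im2)
save('pics/after.png',cv2.resize(np.hstack([im,im2]),(800,300)))
```

```text
[ 0.50066887 -0.32824833  0.01074543] [ 0.40048281  0.06247519 -1.71528863]
scanner rect c [ 0.4995 -0.3284] size [0.1729 0.0603] ang 11.8 med [ 0.5331 -0.3268  0.0409] 4663
handle rect c [ 0.4674 -0.3351] size [0.1072 0.0317] ang 12.1 med [ 0.4668 -0.3358  0.037 ] 1828
mat rect c [ 0.4856 -0.324 ] size [0.2219 0.1322] ang 8.6 med [ 0.5004 -0.3217  0.0039] 15407
21.4917
```

View pics/after.png

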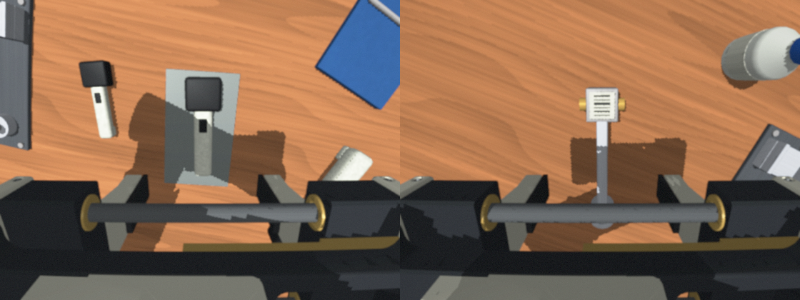

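The scanner lies on the mat exactly as before. In the right half, the bracket's label is at (603,103), below the gripper's line. Now grip and lift.

Run:
```python
from geo import *
from m2 import rect
c=rect('label top',pts('br2',183,222,85,123,.042,.05,lambda C:abs(C[:,0]-C[:,2])<60)); print((c-LAB)@u,(c-LAB)@n)
robot.servo_line([*BAL,.016],speed=.1); print(robot.read_position(),robot.read_force())
robot.move_gripper(0.0); print('grip',robot.read_grip_width()*.088,robot.read_finger_force())
robot.servo_line([*BAL,.026],speed=.03); robot.dwell(.2)
print(robot.read_force(),robot.read_ft_torque())
P,im,d=cloud('wrist'); np.savez('l1.npz',P=P,im=im)
Q=pts('l1',175,230,60,140,.04,.08,lambda C:abs(C[:,0]-C[:,2])<60)
s=(Q[:,:2]-BAL)@u
for lo,hi in((.03,.04),(.04,.055),(.06,.07)):
    m=(s>lo)&(s<hi);print(lo,hi,m.sum(),np.median(Q[m,2]) if m.any() else 0)
save('pics/l1.png',im); print(robot.read_t())
```

```text
label top rect c [0.5837 0.3372] size [0.0468 0.0438] ang 21.2 med [0.5847 0.3374 0.0449] 2151
-0.0014833442150547441 0.00015299227294546654
[0.53906168 0.31933722 0.01668803] [-1.05242043 -0.10740807 -0.09455569]
grip 0.014830590306206837 30.00000536441803
[-0.71097155  0.40912585 -5.45444887] [-0.07064134 -0.01101061  0.01798959]
0.03 0.04 65 0.055136296211579006
0.04 0.055 2209 0.055132480353783764
0.06 0.07 1561 0.05490073869558035
27.425
```

View pics/l1.png

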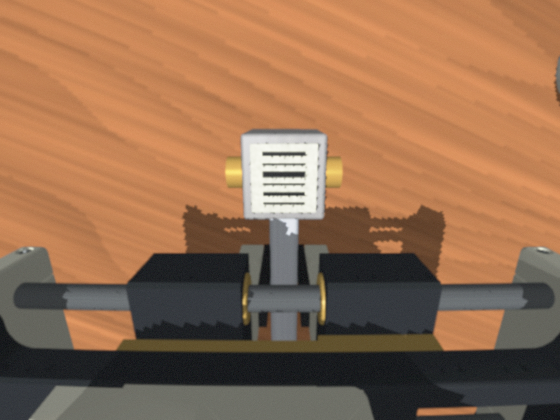

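The bracket is level (label at z = 0.055 m over its whole length, about 5.5 N) at picture (285,172). I'll carry it to the mount.

Run:
```python
from geo import *
m=np.radians(-1.5);T=np.array([.5197,.0356])+.04*np.array([np.cos(m),np.sin(m)])
robot.servo_line([*BAL,.19],speed=.1); robot.dwell(.3)
robot.servo_line([*T,.19],R(-1.5),speed=.1)
robot.servo_line([*T,.126],speed=.06); robot.dwell(.4)
print(robot.read_position(),robot.read_force(),robot.read_t())
P,im,d=cloud('wrist'); np.savez('l2.npz',P=P,im=im)
w=np.array([np.cos(m),np.sin(m)])
from m2 import rect
rect('block',pts('l2',170,232,85,158,.145,.165,lambda C:abs(C[:,0]-C[:,2])<60)); print('want',T+.05*w)
Q=pts('l2',170,232,85,158,.145,.165); s=(Q[:,:2]-T)@w
for lo,hi in((.03,.045),(.055,.07)):
    k=(s>lo)&(s<hi);print(k.sum(),np.median(Q[k,2]))
P,im,d=cloud('side'); save('pics/l2.png',im[100:310,160:440].repeat(2,0).repeat(2,1))
q=P[100:310,160:440].reshape(-1,3);q=q[(abs(q[:,0]-.43)<.035)&(abs(q[:,1]-.038)<.03)&(q[:,2]>.1)]
k=q[q[:,2]<.17];rect('eye',k) if len(k)>5 else None; print(np.nanmin(q[:,2]),np.nanmax(q[:,2]))
```

```text
[0.55969527 0.03454598 0.12607741] [ 0.39546502 -0.6224936  -5.81571986] 34.1333
block rect c [0.6081 0.034 ] size [0.0436 0.0471] ang -1.1 med [0.6103 0.034  0.1552] 7150
want [0.60966916 0.03324407]
2172 0.15535755312253602
2481 0.1552870521543901
eye rect c [0.4354 0.0313] size [0.0432 0.0555] ang -22.3 med [0.4308 0.0263 0.1446] 334
0.10848604963906139 0.15737304999342216
```

View pics/l2.png

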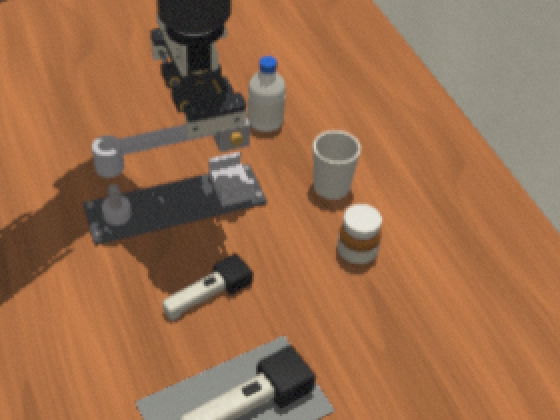

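The bracket is level about 40 mm above the post top. Its block (236,130) is over the saddle within about 2 mm and its eye (107,155) is over the post. The scanner is flat on the mat and the bystanders are untouched.

```bash
python3 -c "
from rig import robot
print(robot.job_done(),robot.read_t())"
```

```text
the job is handed in; nothing more can be done
the job is handed in; nothing more can be done
```

I scanned the label, laid the scanner back on its mat and released it, and handed the job in at about 34 s with the bracket held level about 40 mm above the post top, its block within about 2 mm of centre over the saddle; the hand-in returned no verdict.

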